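# Send the roller hanger down the gravity rail

### The arm

A 7-joint arm with a two-finger parallel gripper is mounted at the origin on a cart in front of the work surface, level with it; the furniture and walls round the work are solid. World frame = base frame: x ahead of the robot, y to its left, z up, the work surface at z = 0. Lengths are in m, angles in rad, forces in N, time in s.
With the tool pointing down it reaches from about 0.4 to 0.85 m from the base axis. Payload 10.4 kg.
Tool frame: the origin (TCP) lies at the very end of the fingers, on their centre line; the grasp point (between the pads) lies 19 mm behind it; x points along the fingers, z is the direction in which the jaws open and shut, and the axes are right-handed (so a half turn about x gives the same grasp; the last joint's range is limited). The gripper opens to 85 mm and grips with 20 to 120 N. Pads are 22 mm wide; open, the fingers measure 114 mm over their backs; the gripper's body (76 mm by 85 mm) begins 54 mm behind the grasp point. The pads swing forward as they close: fully open they stand 13 mm farther back than shut.
Start: joints at [1.291, 0.332, -0.065, 1.46, 0.022, 1.35, -0.088], TCP at [0.159, -0.605, 0.209] pointing down, gripper open.
Joint ranges: [-2.6, 2.6], [-0.5, 2.12], [-1.47, 1.34], [0.16, 2.42], [-1.27, 4.41], [0.06, 2.06], [-2.6, 2.6]. Speed limits (rad/s): [2.22, 2.22, 2.79, 2.79, 3.14, 3.14, 3.14].

### API

Orientations are given as a unit quaternion [x, y, z, w].
In Python, from workcell import readout, camera, manip gives the robot as it stands.
- The arm moves only by the shell command python3 -m inch 'ROWS' [FORCE]. ROWS is JSON, a list of rows, each a list of 3 entries, a list of its own where there are three numbers: the turn, a rotation vector about the tool's x, y, z in degrees, then the shift along the tool's x, y, z in mm, then the closure, from 0 (fully open) to 1 (shut). In form: [[[wx, wy, wz], [dx, dy, dz], hand], ...]. A call has 1 to 10 rows; each row is the pose to reach, as a shift and turn from the pose measured when the call began, along the tool's axes at that moment; what a row does not reach only later rows make up. A row lasts 1/8 s, in which the tool goes at most 62.5 mm and 10.7 degrees, less where a joint would pass 70% of its speed; a pose out of reach is approached as far as the arm can. A call with a gripper value outside its range is refused whole. The fingers move at their own pace and stop on an object; FORCE is the grip in N (left out, the last holds). Time passes only in rows, so rows that repeat a pose let the fingers close. It gives the time, the measured TCP pose, the force and the opening at its end, in the units of the state.
- readout.get_obs(): the state, without advancing time (a new reading comes with each control period).
- camera(name): name is "scene" or "top" or "wrist"; returns a dict with "pixels" (480x640x3 uint8, red, green, blue), "range_z" (480x640 float32, m along the optical axis (not along the pixel's ray), 0 where there is no reading), "intrinsics" (3x3 intrinsics, pixels), "extrinsics" (4x4, takes a point from world to camera coordinates); the wrist camera has in their place "T_tool_cam" (4x4, takes a point from camera to tool coordinates, whose origin is the TCP and whose axes are the tool frame's). Camera axes: x right, y down, z forward; pixel columns grow to the right and rows downward; lengths in m; the calibration is good to about 2 mm. The wrist camera is an equidistant fisheye: a pixel r from the principal point sees the ray r / f radians off the axis. A picture is of the moment at which its call begins: read the wrist's pose just before it.
- manip.hand_in(): hands the job in, once; it reports no verdict.
The state is a dict: "clock": time; "joint_pos": joint angles; "joint_velocities": joint speeds; "tau": joint torques, N m; "position": TCP position; "ee_rot": TCP orientation; "ft_force": force on the tool from outside, world axes, zero at the start; "torque": the same for the moment, N m; "grip_width": opening from 0.0 (shut) to 1.0 (fully open).
Only numpy, scipy, OpenCV 4.12 (cv2) and the standard library are available. Lean on these libraries where they do the work, as an engineer would, in place of code of your own. Each camera call takes 0.05 s, during which the arm holds its last target.

### The job

Take the orange roller hanger out of its grey dock by its black grip block, stand it upright on the bare worktop clear of the dock, let go and take it again by the two short ends of the block. Then lower it onto the sloped rail between the two yellow gate uprights and let go there, so that it runs down by itself to the rubber stop and rests there; do not push it down the rail, and leave the clear tub, the tape roll and the cardboard box alone.

Things in the scene. Friction and masses are not known exactly. Their poses are not given: they have to be found in the camera images.
- hanger: orange roller hanger with black grip block, 60 x 32 x 127 mm, 0.25 kg: an inverted-U saddle, two cheeks (6 mm thick, a green board on each) with a 20 mm wide slot between, open below and at both ends. Origin: centre of the underside; z up, x along the 60 mm length (running direction), y across; either end may lead. Stands by itself on the cheeks
- hanger_grip (a point): centre of the hanger's black grip block, 109 mm above its underside; block 56 mm along the hanger's x, 28 mm along y, 36 mm high, with the 32 mm wide bridge right beneath it
- hanger_saddle (a point): point in the slot, 60 mm above the hanger's underside, midway between the undersides of its two white free-turning rollers (22 mm diameter, axles at x = -19 and +19 mm). It rolls off downhill as soon as it is let go; opened fingers may still hold it back until they are lifted away
- dock: hanger's dock, fixed: grey base 96 x 80 x 6 mm, two end walls 44 mm wide in y, up to z = 124 mm, inner faces at x = -34 and +34 mm. Origin: centre of the underside. The hanger stands on the base between the walls, its x along the dock's x: its block can be gripped here only across its 28 mm width and must be lifted straight up clear of the walls
- gravity_rail: rail unit, fixed: base 370 x 100 x 8 mm; straight aluminium track bar 12 mm thick (y), 20 mm high, 350 mm long. Origin: centre of the base's underside, z up; seen from above +x is downhill, y across: the track drops toward +x at 0.14 rad (8 degrees). A 40 mm wide stop plate with a black rubber bumper closes the low end
- rail_load (a point): loading place: middle of the track's top edge, 118 mm above the worktop; hanger_saddle comes here when the hanger sits in the gate. The gate: two yellow uprights, 32 mm wide along the track, inner faces 21 mm to either side of the track's middle, up to 160 mm above the worktop, flared tops to 174 mm. The hanger goes down between them; fingers fit only at the block's short ends
- rail_stop (a point): point on the track's top edge, 200 mm downhill of rail_load, where the hanger_saddle point lies when the hanger rests against the bumper
- clear_tub: bystander: clear plastic tub 103 x 113 x 52 mm, origin at the centre of its underside
- tape_roll: bystander: roll of orange tape lying flat, 66 x 66 x 13 mm, origin at the centre of its underside
- box_kraft: bystander: brown cardboard box 70 x 118 x 42 mm, origin at the centre of its underside

How it is judged:
On the way, in this order (a step that is already met when the one before it is completed fails the run):
1. the hanger stands upright on the worktop, clear of the dock, let go (height (world z) of hanger below 0.015 m and angle between hanger's own z axis and vertical below 0.08 rad and horizontal distance between hanger and dock above 0.08 m and contact force between the fingers and hanger below 0.1 N and linear speed of hanger below 0.02 m/s), for 0.2 s.
2. the hanger hangs on the track at or just below the gate, let go (x of hanger_saddle in the frame of gravity_rail below -0.02 m and distance between hanger_saddle and rail_load below 0.065 m and contact force between hanger and gravity_rail above 0.3 N and contact force between the fingers and hanger below 0.05 N), for 0.04 s.
At the end, for the whole second after the job is handed in: the hanger hangs on the track against the rubber stop (hanger_saddle within 12 mm of rail_stop, its z within 0.24 rad of vertical, in line with the track within 0.3 rad), at rest and let go (distance between hanger_saddle and rail_stop below 0.012 m and angle between hanger's own z axis and vertical below 0.24 rad and angle between the x axis of hanger and the x axis of gravity_rail, either way round below 0.3 rad and linear speed of hanger below 0.02 m/s and contact force between the fingers and hanger below 0.05 N); the robot touches nothing.
It fails at once if the hanger is pushed or held by the robot on the lower half of the rail (contact force between any of the arm, the fingers and hanger above 0.5 N and contact force between hanger and gravity_rail above 0.3 N and x of hanger_saddle in the frame of gravity_rail above 0.02 m).
It fails at once if the tub, the tape roll or the cardboard box is moved more than 25 mm (distance of any of clear_tub, tape_roll, box_kraft from where it was at the start of the episode above 0.025 m).
It also fails if it takes over 66 s, if anything falls off the work surface, if the arm or the gripper's body presses on something with over 40 N, if the wrist force passes 120 N, or if a joint passes its speed limit or range.

## Working session

There is one attempt and no reset: what is moved stays moved. The work goes in short steps, Python scripts to look and compute and a shell command to move; the robot and the scene stay as the last step left them, time stands still between calls to the robot, and variables do not carry over. Pictures are saved under pics/ and viewed, and the job is handed in when it is done.

```bash
mkdir -p pics; ls; cat > h.py <<'E'
import numpy as np, cv2
from scipy.spatial.transform import Rotation as R
from workcell import readout, camera, manip
def save(n,p): cv2.imwrite('pics/'+n,cv2.cvtColor(p,cv2.COLOR_RGB2BGR))
def cloud(c):
    K=c['intrinsics'];E=c['extrinsics'];z=c['range_z']
    v,u=np.mgrid[:480,:640]
    P=np.stack([(u-K[0,2])/K[0,0]*z,(v-K[1,2])/K[1,1]*z,z],-1)
    W=(P-E[:3,3])@E[:3,:3]
    W[z<=0]=np.nan
    return W
E
python3 - <<'E'
from h import *
o=readout.get_obs();print({k:np.round(v,4) for k,v in o.items()})
for n in ['scene','top','wrist']:
    c=camera(n);save(n+'0.png',c['pixels']);np.savez('pics/'+n+'0.npz',**c)
    if n!='wrist':print(c['intrinsics'],c['extrinsics'])
    else: print(c['intrinsics'],c['T_tool_cam'])
print(R.from_quat(o['ee_rot']).as_matrix().round(3))
E
```

```text
pics
{'clock': np.float64(0.0), 'joint_pos': array([ 1.2914,  0.3329, -0.0647,  1.461 ,  0.0216,  1.3499, -0.0885]), 'joint_velocities': array([-0.0011,  0.0004,  0.0003, -0.0009, -0.0007,  0.0019,  0.0006]), 'tau': array([ 5.00000e-04, -6.25453e+01,  4.93000e-02, -3.91599e+01,
        1.62000e-02,  1.01000e-02,  0.00000e+00]), 'position': array([ 0.1586, -0.6041,  0.2084]), 'ee_rot': array([ 0.4321,  0.5603, -0.4316,  0.5595]), 'ft_force': array([ 0.7669,  0.5312, -0.0247]), 'torque': array([-0.0033, -0.0374,  0.0184]), 'grip_width': np.float64(0.9975)}
[[479.76612988   0.         316.92099115]
 [  0.         479.76612988 240.01117745]
 [  0.           0.           1.        ]] [[-0.76503655 -0.64398504  0.00153123  0.4336371 ]
 [-0.42669478  0.50511793 -0.7501916   0.2659628 ]
 [ 0.48233871 -0.57457737 -0.66121873  0.80140586]
 [ 0.          0.          0.          1.        ]]
[[452.30983618   0.         328.50738056]
 [  0.         452.30983618 238.89308118]
 [  0.           0.           1.        ]] [[ 0.0071006  -0.99992795  0.00967866  0.04785816]
 [-0.99883497 -0.00755417 -0.04766168  0.5273524 ]
 [ 0.04773136 -0.00932896 -0.99881664  0.95591043]
 [ 0.          0.          0.          1.        ]]
[[371.64829954   0.         320.4378698 ]
 [  0.         371.64829954 243.98130699]
 [  0.           0.           1.        ]] [[ 1.44946123e-04 -2.98429369e-01  9.54431711e-01 -1.64028856e-01]
 [ 6.94189082e-04 -9.54431461e-01 -2.98429396e-01  7.50923698e-02]
 [ 9.99999749e-01  7.05812257e-04  6.88252701e-05  1.63373987e-05]
 [ 0.00000000e+00  0.00000000e+00  0.00000000e+00  1.00000000e+00]]
[[-0.     0.967  0.254]
 [ 0.001  0.254 -0.967]
 [-1.    -0.    -0.001]]
```

View pics/scene0.png

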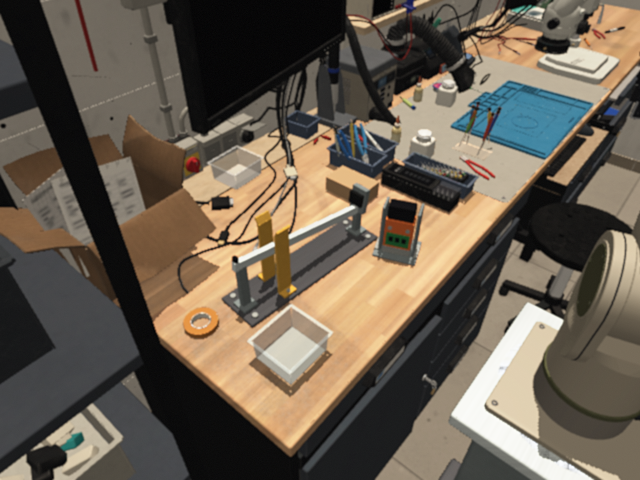

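View pics/top0.png

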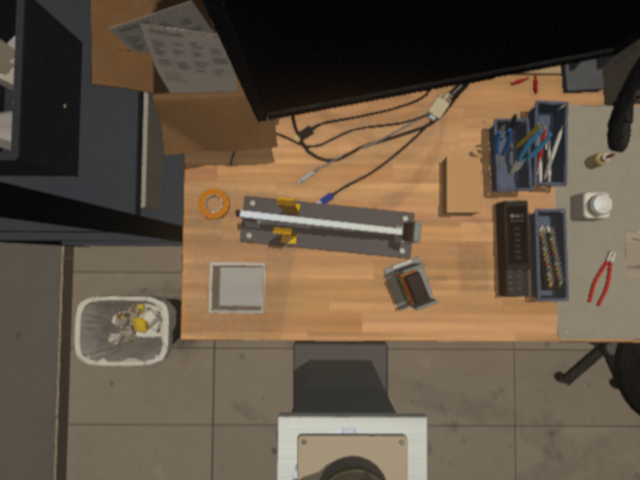

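Scene: the hanger stands in the dock at top px (410,285). The rail runs from its high end at (240,215), with the gate at (287,222), to the bumper at (415,232). The tub is at (238,288), the tape at (213,204) and the box at (462,185). Next I measure.

```bash
python3 - <<'E'
from h import *
c=dict(np.load('pics/top0.npz'));W=cloud(c);p=c['pixels'].astype(int)
s=dict(np.load('pics/scene0.npz'));Ws=cloud(s);ps=s['pixels'].astype(int)
def rep(n,pts):
    pts=pts[np.isfinite(pts).all(1)]
    r=cv2.minAreaRect((pts[:,:2]*1000).astype(np.float32)); print(n,len(pts),'c',np.round(r[0],1),'sz',np.round(r[1],1),'ang',round(r[2],1),'z',np.round(np.percentile(pts[:,2]*1000,[2,50,98]),1))
def reg(a,b,c_,d): m=np.zeros((480,640),bool);m[b:d,a:c_]=1;return m
z=W[...,2]
m=reg(375,250,450,320)
rep('block top',W[m&(z>.122)&(p.sum(-1)<220)])
for lo in (.118,.11,.05): rep('z>%g'%lo,W[m&(z>lo)])
rep('dock',W[m&(z>.003)])
mb=m&(z>.115)
vv,uu=np.where(mb);print(uu.min(),uu.max(),vv.min(),vv.max())
cv2.imwrite('pics/dockz.png',cv2.resize(cv2.cvtColor(c['pixels'][245:325,370:450],cv2.COLOR_RGB2BGR),(640,640),interpolation=cv2.INTER_NEAREST))
cv2.imwrite('pics/railz.png',cv2.resize(cv2.cvtColor(c['pixels'][180:270,230:430],cv2.COLOR_RGB2BGR),(800,360),interpolation=cv2.INTER_NEAREST))
# rail
m=reg(225,185,430,265)
rep('railbase',W[m&(z>.004)&(z<.016)])
mt=m&(z>.06)
yel=(p[...,0]>p[...,2]+60)&(p[...,0]>110)
vv,uu=np.where(m&(z>.14));print(uu,vv)
rep('gate',W[m&(z>.13)])
for lo in (.155,.165,.172): rep('gate%g'%lo,W[m&(z>lo)])
bar=m&(z>.07)&(p.min(-1)>150)
rep('bar',W[bar])
for u in range(240,425,12):
    q=W[200:250,u]; k=bar[200:250,u]
    if k.any(): print(u,np.round(q[k].mean(0)*1000,1),k.sum())
for n,r in dict(tub=(200,255,272,320),tape=(190,180,235,225),box=(438,145,487,222)).items():
    rep(n,W[reg(*r)&(z>.006)])
print('high things', [ (x0,np.nanmax(np.where((abs(W[...,0]-x0)<.02)&(W[...,1]>-.4)&(W[...,1]<.3),z,np.nan)).round(3)) for x0 in (.5,.6,.65,.7,.75,.8,.85)])
E
```

```text
block top 454 c [ 428.6 -114.5] sz [63.  27.2] ang 21.2 z [123.2 132.7 135.7]
z>0.118 643 c [ 433.8 -120.6] sz [80.3 42.8] ang 20.4 z [119.9 131.9 135.6]
z>0.11 692 c [ 433.8 -120.6] sz [80.3 43.2] ang 20.2 z [113.  131.7 135.6]
z>0.05 1040 c [ 433.1 -118.7] sz [80.5 47.1] ang 20.7 z [ 55.1 124.  135.2]
dock 2170 c [ 430.8 -128.1] sz [148.2 158.8] ang 0.3 z [  3.2  31.4 134.7]
402 437 263 309
railbase 6429 c [558.9  54.6] sz [171.3 440.3] ang 0.4 z [ 4.5  8.1 13.9]
[277 278 279 280 281 282 283 284 285 286 277 278 279 280 281 282 283 284
 285 286 287 288 289 290 291 292 293 277 278 279 280 281 282 283 284 285
 286 287 288 289 290 291 292 293 294 277 278 279 280 281 282 283 284 285
 286 287 288 289 290 291 292 293 294 277 278 279 280 281 282 283 284 285
 286 287 288 289 290 291 292 293 294 277 278 279 280 281 282 283 284 285
 286 287 288 289 290 291 292 293 294 277 278 279 280 281 282 283 284 285
 286 287 288 289 290 291 292 293 294 278 279 280 281 282 283 284 285 286
 287 288 289 290 291 292 293 294 282 283 284 285 286 287 288 289 290 291
 292 293 294 291 292 293 294 236 237 238 239 2
[... 2156 characters left out ...]
 124. ] 6
276 [563.6 152.9 121.6] 6
288 [560.4 130.4 117.1] 6
300 [558.9 107.6 114.8] 6
312 [556.6  84.7 110.6] 5
324 [554.1  61.6 108.1] 6
336 [552.6  38.3 104.8] 6
348 [550.1  14.8 101.1] 5
360 [547.7  -8.9  97.3] 6
372 [546.2 -32.8  93.8] 6
384 [543.6 -56.8  90.8] 5
396 [540.9 -80.8  88.9] 6
tub 1184 c [425.5 239.5] sz [101.9 113.7] ang 0.5 z [ 7.2 49.9 55. ]
tape 571 c [602.5 299.6] sz [65.  65.4] ang 82.3 z [ 7.6 12.3 16. ]
box 2136 c [ 643.7 -228.4] sz [ 70.9 118.9] ang 89.7 z [12.6 41.9 45.6]
high things [(0.5, np.float64(0.127)), (0.6, np.float64(0.178)), (0.65, np.float64(0.057)), (0.7, np.float64(0.631)), (0.75, np.float64(0.56)), (0.8, np.float64(0.48)), (0.85, np.float64(0.242))]
```

```bash
ls pics; python3 - <<'E'
import cv2
a=cv2.imread('pics/scene0.png');cv2.imwrite('pics/scz.png',cv2.resize(a[170:400,160:460],(780,598),interpolation=cv2.INTER_CUBIC))
E
```

```text
dockz.png
railz.png
scene0.npz
scene0.png
top0.npz
top0.png
wrist0.npz
wrist0.png
```

View pics/dockz.png

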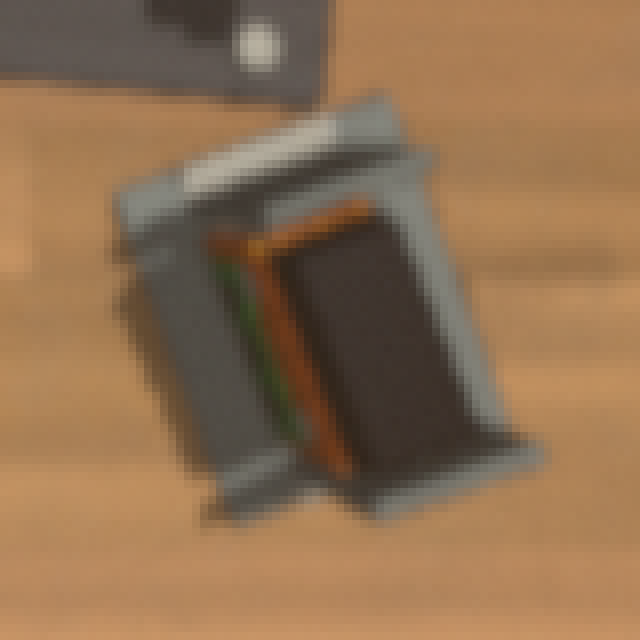

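View pics/scz.png

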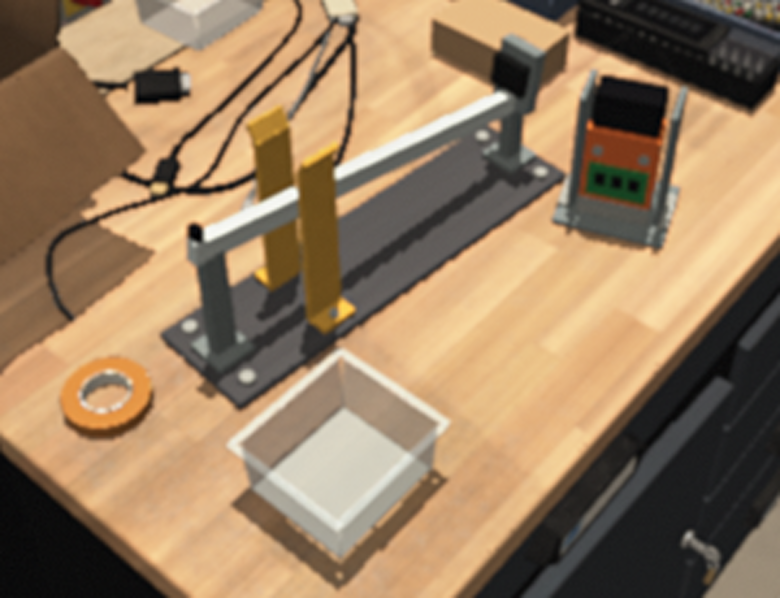

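```bash
python3 - <<'E'
from h import *
c=dict(np.load('pics/top0.npz'));W=cloud(c);p=c['pixels'].astype(int);z=W[...,2]
s=dict(np.load('pics/scene0.npz'));Ws=cloud(s);ps=s['pixels'].astype(int)
def rect(pts): 
    r=cv2.minAreaRect((pts[:,:2]*1000).astype(np.float32));return np.round(r[0],1),np.round(r[1],1),round(r[2],1)
for W_,p_ in ((W,p),(Ws,ps)):
    m=(abs(W_[...,0]-.43)<.06)&(abs(W_[...,1]+.115)<.06)
    for lo in (.127,.1295):
        k=m&(W_[...,2]>lo)&(p_.max(-1)<85); print('block',k.sum(),rect(W_[k]),np.median(W_[k][:,2]))
    k=m&(W_[...,2]>.115)&(abs(p_[...,0]-p_[...,2])<25)&(p_.max(-1)>95); print('walls',k.sum(),rect(W_[k]))
    m=(W_[...,2]>.075)&(W_[...,2]<.132)&(p_.min(-1)>150)&(abs(W_[...,0]-.555)<.04)&(W_[...,1]>-.09)&(W_[...,1]<.215)
    q=W_[m]; A=np.c_[q[:,1],np.ones(len(q))]
    ax=np.linalg.lstsq(A,q[:,0],rcond=None)[0];az=np.linalg.lstsq(A,q[:,2],rcond=None)[0]
    y=(.118-az[1])/az[0];print('bar n',len(q),'slope',az[0],'dir deg',np.degrees(np.arctan2(-1,-ax[0])),'load',ax[0]*y+ax[1],y)
    k=(W_[...,2]>.172)&(W_[...,2]<.18)&(abs(W_[...,0]-.56)<.05)&(abs(W_[...,1]-.134)<.05);print('gate',k.sum(),rect(W_[k]))
q=np.concatenate([W.reshape(-1,3),Ws.reshape(-1,3)])
q=q[np.isfinite(q).all(1)&(abs(q[:,1])<.35)&(q[:,2]>.15)]
for a in np.arange(.2,.9,.1):
    k=(q[:,2]>a)&(q[:,2]<a+.1); print(round(a,1), k.sum(), q[k][:,0].min().round(3) if k.any() else None)
o=readout.get_obs();M=R.from_quat(o['ee_rot']).as_matrix()
def shift(t): return (M.T@(np.array(t)-o['position'])*1000).round(1)
print(shift([.4286,-.1145,.20]))
E
```

```text
block 435 (array([ 431.9, -113.8]), array([55.7, 27.4]), 22.5) 0.13278949139385163
block 423 (array([ 431.9, -113.8]), array([55.7, 27.4]), 22.5) 0.13283700910696
walls 100 (array([ 433.6, -119.3]), array([77.5, 38.9]), 20.6)
bar n 913 slope 0.14048013864526296 dir deg -95.25932967460022 load 0.5612036265569471 0.13563715689537892
gate 91 (array([561.4, 134.1]), array([30.9, 65.2]), 84.1)
block 253 (array([ 430. , -109.7]), array([55.5, 29.5]), 20.3) 0.13232887141126765
block 228 (array([ 430.2, -109.6]), array([55. , 29.5]), 20.3) 0.13247086514769546
walls 57 (array([ 431.5, -117.3]), array([77.3, 40.4]), 19.9)
bar n 488 slope 0.13994640408839898 dir deg -95.58242842699642 load 0.5615441852346645 0.1423395668155462
gate 43 (array([559.2, 138.7]), array([29.8, 66.2]), 85.6)
0.2 14241 -0.018
0.3 24052 0.013
0.4 25683 0.683
0.5 12856 0.683
0.6 863 0.685
0.7 0 None
0.8 0 None
[   9.   385.5 -405.1]
```

```bash
cat >> h.py <<'E'
def sh(t):
    o=readout.get_obs();M=R.from_quat(o['ee_rot']).as_matrix()
    x=M[:,2];print('t',round(o['clock'],2),'tcp',np.round(o['position'],4),'zaxis deg',np.degrees(np.arctan2(x[1],x[0])).round(2),'downvec',M[:,0].round(3),'j',np.round(o['joint_pos'],2),'F',np.round(o['ft_force'],1),'w',round(float(o['grip_width']),3))
    print('shift',(M.T@(np.array(t)-o['position'])*1000).round(1))
E
python3 -c "
from h import *
sh([.431,-.112,.21])"
```

```text
t 0.15 tcp [ 0.1587 -0.6042  0.2086] zaxis deg -75.28 downvec [-0.     0.001 -1.   ] j [ 1.29  0.33 -0.06  1.46  0.02  1.35 -0.09] F [ 0.3 -0.7  0.2] w 0.999
shift [  -1.   388.4 -406.9]
```

```bash
python3 -m inch '[[[0,0,0],[-10,40,-40],0],[[0,0,0],[-20,82,-86],0],[[-1,0,0],[-20,126,-132],0],[[-2,0,0],[-20,170,-178],0],[[-3,0,0],[-20,214,-224],0],[[-4,0,0],[-20,258,-270],0],[[-5,0,0],[-15,302,-316],0],[[-6,0,0],[-10,346,-362],0],[[-6.3,0,0],[-5,380,-398],0],[[-6.3,0,0],[-2,388,-407],0]]' 40
python3 - <<'E'
from h import *
sh([.431,-.112,.21])
c=camera('wrist');save('w1.png',c['pixels']);np.savez('pics/w1.npz',**c)
E
```

```text
clock: 1.4
position: [0.4316, -0.1084, 0.2109]
ee_rot: [0.399, 0.584, -0.398, 0.584]
ft_force: [-0.5, -0.9, 0.1]
grip_width: 1.001
t 1.4 tcp [ 0.4316 -0.1084  0.2109] zaxis deg -68.65 downvec [-0.     0.002 -1.   ] j [ 0.77 -0.04 -0.6   1.88 -0.03  1.3  -1.02] F [-0.5 -0.9  0.1] w 1.001
shift [ 0.9 -1.9  3.2]
```

View pics/w1.png

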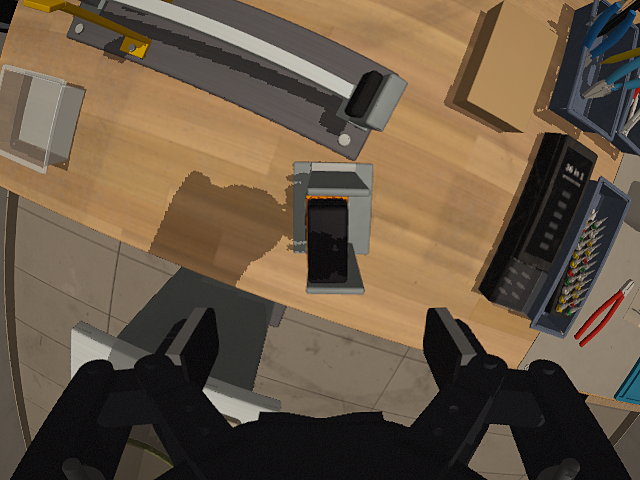

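The wrist view shows the block top at px (328,238), between the dock walls, with its long side along the image's vertical. I'll measure it in the tool frame.

```bash
cat >> h.py <<'E'
def wcloud(c,o=None):
    "fisheye -> world points"
    K=c['intrinsics'];z=c['range_z'];v,u=np.mgrid[:480,:640]
    a=(u-K[0,2])/K[0,0];b=(v-K[1,2])/K[1,1];r=np.hypot(a,b)+1e-9
    t=np.tan(np.minimum(r,1.5))/r
    P=np.stack([a*t*z,b*t*z,z],-1);P[(z<=0)|(r>1.3)]=np.nan
    T=c['T_tool_cam'];Pt=P@T[:3,:3].T+T[:3,3]
    o=o or readout.get_obs();M=R.from_quat(o['ee_rot']).as_matrix()
    return Pt@M.T+o['position']
def rect(pts): 
    r=cv2.minAreaRect((pts[:,:2]*1000).astype(np.float32));return np.round(r[0],1),np.round(r[1],1),round(r[2],1)
E
python3 - <<'E'
from h import *
c=dict(np.load('pics/w1.npz'));W=wcloud(c);p=c['pixels'].astype(int)
m=(abs(W[...,0]-.43)<.06)&(abs(W[...,1]+.115)<.06)
k=m&(W[...,2]>.128)&(p.max(-1)<85);print(k.sum(),rect(W[k]),np.median(W[k][:,2]))
k=m&(W[...,2]>.117)&(W[...,2]<.128)&(abs(p[...,0]-p[...,2])<25)&(p.max(-1)>80);print('walls',k.sum(),rect(W[k]),np.median(W[k][:,2]))
k=m&(W[...,2]>.088)&(W[...,2]<.102)&(p[...,0]>p[...,2]+60);print('bridge',k.sum(),rect(W[k]))
k=(W[...,2]>.075)&(W[...,2]<.115)&(p.min(-1)>140)&(abs(W[...,0]-.555)<.04)&(W[...,1]>-.08)&(W[...,1]<.15)
q=W[k]
if len(q):
    A=np.c_[q[:,1],np.ones(len(q))];print(len(q),np.linalg.lstsq(A,q[:,0],rcond=None)[0],np.linalg.lstsq(A,q[:,2],rcond=None)[0])
E
```

```text
47273 (array([ 430.8, -115.3]), array([ 58.3, 129.6]), 9.3) 0.3126548287659675
walls 827 (array([ 432.8, -121.1]), array([79.3, 43.5]), 20.7) 0.12279656938366114
bridge 174 (array([ 429.6, -120.4]), array([65.2, 44. ]), 21.6)
3155 [0.08844042 0.54734161] [0.14063939 0.09768696]
```

```bash
python3 - <<'E'
from h import *
c=dict(np.load('pics/w1.npz'));W=wcloud(c);p=c['pixels'].astype(int)
m=(abs(W[...,0]-.43)<.06)&(abs(W[...,1]+.115)<.06)
k=m&(W[...,2]>.128)&(W[...,2]<.14)&(p.max(-1)<85);print(k.sum(),rect(W[k]),np.median(W[k][:,2]))
v,u=np.where(k);print(u.min(),u.max(),v.min(),v.max())
o=readout.get_obs();
sh([.4305,-.113,.098])
E
```

```text
3021 (array([ 430.8, -113.8]), array([55.4, 27.7]), 22.6) 0.13185684556418914
308 347 206 282
t 1.45 tcp [ 0.4314 -0.1089  0.2105] zaxis deg -68.72 downvec [-0.001  0.002 -1.   ] j [ 0.77 -0.04 -0.6   1.88 -0.03  1.3  -1.02] F [-0.2  1.8 -1.6] w 1.002
shift [112.5  -2.3   3.7]
```

```bash
python3 -m inch '[[[0,0,0],[20,-2,4],0],[[0,0,0],[55,-2,4],0],[[0,0,0],[85,-2,4],0],[[0,0,0],[105,-2,4],0],[[0,0,0],[111,-2,4],0],[[0,0,0],[111,-2,4],0.5],[[0,0,0],[111,-2,4],1],[[0,0,0],[111,-2,4],1],[[0,0,0],[111,-2,4],1],[[0,0,0],[111,-2,4],1]]' 50
python3 - <<'E'
from h import *
sh([.43,-.112,.098])
c=camera('wrist');save('w2.png',c['pixels'])
E
```

```text
clock: 2.7
position: [0.4314, -0.1134, 0.1003]
ee_rot: [0.399, 0.584, -0.399, 0.584]
ft_force: [-0.9, -0.9, 6.8]
grip_width: 0.311
t 2.7 tcp [ 0.4314 -0.1134  0.1003] zaxis deg -68.72 downvec [ 0.     0.001 -1.   ] j [ 0.76  0.08 -0.61  2.02  0.05  1.06 -1.08] F [-0.9 -0.9  6.8] w 0.311
shift [ 2.3 -0.8 -1.8]
```

View pics/w2.png

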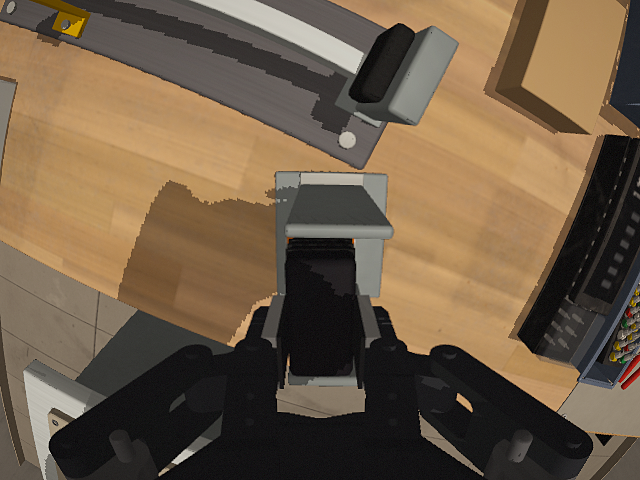

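```bash
python3 -m inch '[[[0,0,0],[-15,0,0],1],[[0,0,0],[-40,0,0],1],[[0,0,0],[-70,0,0],1],[[0,0,0],[-100,0,0],1],[[0,0,0],[-125,0,0],1],[[0,0,0],[-140,0,0],1],[[0,0,0],[-142,0,0],1]]' 50
python3 - <<'E'
from h import *
sh([.42,.03,.12])
c=camera('scene');save('s2.png',c['pixels'][150:400,150:470])
E
```

```text
clock: 3.62
position: [0.4316, -0.1136, 0.2432]
ee_rot: [0.399, 0.583, -0.399, 0.584]
ft_force: [-0.2, -0.5, -2.1]
grip_width: 0.314
t 3.62 tcp [ 0.4316 -0.1136  0.2432] zaxis deg -68.72 downvec [ 0.002  0.    -1.   ] j [ 0.78 -0.06 -0.59  1.82 -0.04  1.37 -1.  ] F [-0.2 -0.5 -2.1] w 0.314
shift [ 123.2   41.1 -138.1]
```

View pics/s2.png

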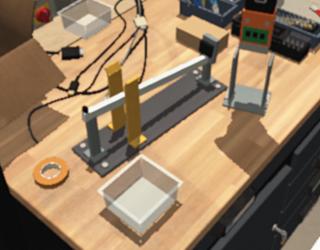

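```bash
python3 -m inch '[[[0,0,0],[0,12,-40],1],[[0,0,0],[0,26,-85],1],[[0,0,0],[10,38,-128],1],[[0,0,0],[40,41,-138],1],[[0,0,0],[75,41,-138],1],[[0,0,0],[105,41,-138],1],[[0,0,0],[125,41,-138],1],[[0,0,0],[135,41,-138],1],[[0,0,0],[137,41,-138],1]]' 50
python3 - <<'E'
from h import *
sh([.42,.03,.0945])
c=camera('scene');save('s3.png',cv2.resize(c['pixels'][180:340,230:450],(770,560)))
E
```

```text
clock: 4.8
position: [0.4191, 0.0301, 0.1051]
ee_rot: [0.399, 0.584, -0.399, 0.583]
ft_force: [0.4, -0.2, -1.5]
grip_width: 0.315
t 4.8 tcp [0.4191 0.0301 0.1051] zaxis deg -68.71 downvec [-0.001  0.001 -1.   ] j [ 0.64  0.02 -0.81  2.06  0.01  1.07 -1.37] F [ 0.4 -0.2 -1.5] w 0.315
shift [10.6  0.8  0.4]
```

View pics/s3.png

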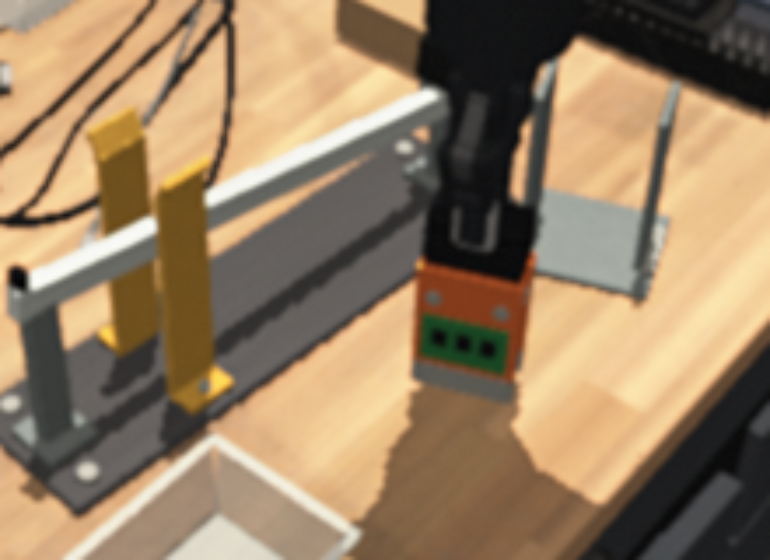

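```bash
python3 -m inch '[[[0,0,0],[6,0,0],1],[[0,0,0],[9,0,0],1],[[0,0,0],[11,0,0],1],[[0,0,0],[11.5,0,0],1],[[0,0,0],[11.5,0,0],1]]' 50
```

```text
clock: 5.48
position: [0.4198, 0.0301, 0.0944]
ee_rot: [0.399, 0.584, -0.399, 0.584]
ft_force: [-0.9, -0.5, 5.0]
grip_width: 0.311
```

```bash
python3 -m inch '[[[0,0,0],[0,0,0],0.5],[[0,0,0],[0,0,0],0],[[0,0,0],[0,0,0],0],[[0,0,0],[0,0,0],0],[[0,0,0],[-5,0,0],0],[[0,0,0],[-25,0,0],0],[[0,0,0],[-60,0,0],0],[[0,0,0],[-95,0,0],0],[[0,0,0],[-110,0,0],0],[[0,0,0],[-110,0,0],0]]' 50
python3 - <<'E'
from h import *
sh([.42,.03,.0945])
c=camera('wrist');save('w4.png',c['pixels'])
W=wcloud(c);p=c['pixels'].astype(int)
m=(abs(W[...,0]-.42)<.06)&(abs(W[...,1]-.03)<.06)
k=m&(W[...,2]>.12)&(W[...,2]<.134)&(p.max(-1)<85);print(k.sum(),rect(W[k]),np.median(W[k][:,2]))
c=camera('top');W=cloud(c);p=c['pixels'].astype(int)
m=(abs(W[...,0]-.42)<.06)&(abs(W[...,1]-.03)<.06)
k=m&(W[...,2]>.12)&(W[...,2]<.134)&(p.max(-1)<85);print(k.sum(), rect(W[k]) if k.any() else 0)
E
```

```text
clock: 6.72
position: [0.4201, 0.0299, 0.2048]
ee_rot: [0.4, 0.583, -0.399, 0.584]
ft_force: [-0.4, 0.5, 0.2]
grip_width: 0.999
t 6.72 tcp [0.4201 0.0299 0.2048] zaxis deg -68.73 downvec [ 0.002  0.    -1.   ] j [ 0.67 -0.11 -0.78  1.93 -0.08  1.29 -1.28] F [-0.4  0.5  0.2] w 0.999
shift [110.3  -0.3  -0.2]
3112 (array([419.1,  30.1]), array([55.9, 27.7]), 22.1) 0.12530431728122088
0 0
```

View pics/w4.png

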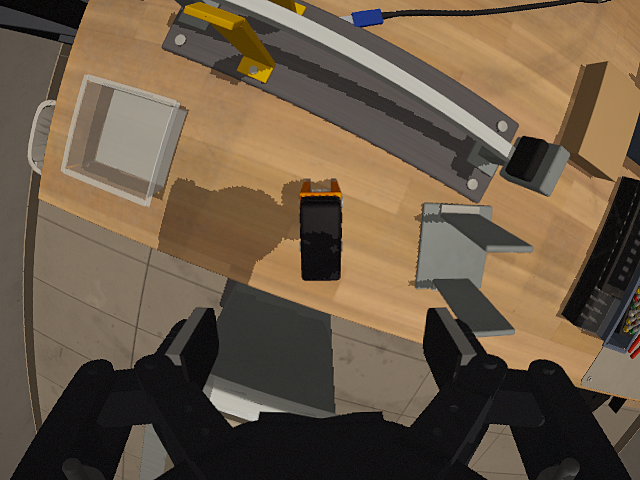

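```bash
python3 -m inch '[[[10,0,0],[0,0,0],0],[[20,0,0],[0,0,0],0],[[30,0,0],[0,0,0],0],[[40,0,0],[0,0,0],0],[[50,0,0],[0,0,0],0],[[60,0,0],[0,0,0],0],[[70,0,0],[0,0,0],0],[[80,0,0],[0,0,0],0],[[90,0,0],[0,0,0],0],[[90,0,0],[0,0,0],0]]' 50
python3 - <<'E'
from h import *
sh([.4193,.030,.0945])
c=camera('wrist');save('w5.png',c['pixels'])
W=wcloud(c);p=c['pixels'].astype(int)
m=(abs(W[...,0]-.42)<.06)&(abs(W[...,1]-.03)<.06)
k=m&(W[...,2]>.12)&(W[...,2]<.134)&(p.max(-1)<85);print(k.sum(),rect(W[k]),np.median(W[k][:,2]))
E
```

```text
clock: 8.07
position: [0.4182, 0.0305, 0.2053]
ee_rot: [0.694, 0.142, -0.692, 0.14]
ft_force: [-0.9, 0.5, 0.8]
grip_width: 1.003
t 8.07 tcp [0.4182 0.0305 0.2053] zaxis deg -156.99 downvec [ 0.003  0.003 -1.   ] j [ 1.35 -0.3  -1.29  1.92 -0.3   1.31 -2.59] F [-0.9  0.5  0.8] w 1.003
shift [110.8   1.1  -0.4]
3119 (array([418.8,  27.3]), array([55.7, 28.4]), 21.2) 0.12534472406730024
```

View pics/w5.png

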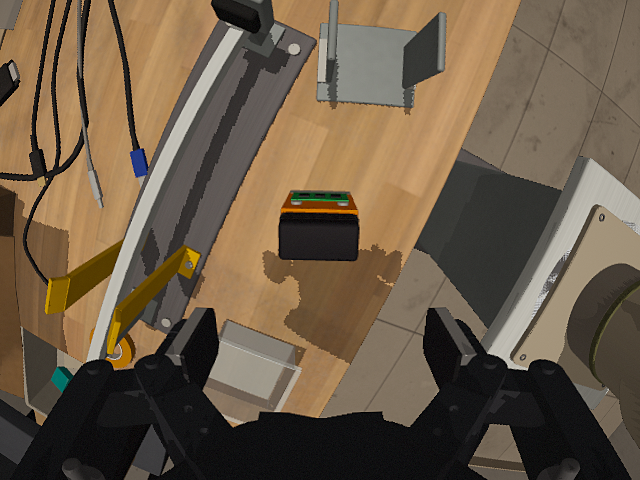

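The half turn I chose runs j7 into its limit, so I go the other way round.

```bash
python3 -m inch '[[[-10,0,0],[0,0,0],0],[[-20,0,0],[0,0,0],0],[[-30,0,0],[0,0,0],0],[[-40,0,0],[0,0,0],0],[[-50,0,0],[0,0,0],0],[[-60,0,0],[0,0,0],0],[[-70,0,0],[0,0,0],0],[[-80,0,0],[0,0,0],0],[[-90,0,0],[0,0,0],0],[[-90,0,0],[0,0,0],0]]' 50
python3 -m inch '[[[-10,0,0],[0,0,0],0],[[-20,0,0],[0,0,0],0],[[-30,0,0],[0,0,0],0],[[-40,0,0],[0,0,0],0],[[-50,0,0],[0,0,0],0],[[-60,0,0],[0,0,0],0],[[-70,0,0],[0,0,0],0],[[-80,0,0],[0,0,0],0],[[-88,0,0],[0,0,0],0],[[-88,0,0],[0,0,0],0]]' 50
python3 - <<'E'
from h import *
sh([.4193,.030,.0945])
c=camera('wrist');save('w6.png',c['pixels'])
W=wcloud(c);p=c['pixels'].astype(int)
m=(abs(W[...,0]-.42)<.06)&(abs(W[...,1]-.03)<.06)
k=m&(W[...,2]>.12)&(W[...,2]<.134)&(p.max(-1)<85);print(k.sum(),rect(W[k]),np.median(W[k][:,2]))
E
```

```text
clock: 9.38
position: [0.4176, 0.0288, 0.2035]
ee_rot: [0.394, 0.588, -0.392, 0.587]
ft_force: [-0.3, -0.4, -0.7]
grip_width: 1.001
clock: 10.62
position: [0.4173, 0.029, 0.2029]
ee_rot: [-0.124, 0.696, 0.125, 0.696]
ft_force: [0.5, -0.6, 0.3]
grip_width: 1.0
t 10.62 tcp [0.4173 0.029  0.2029] zaxis deg 20.29 downvec [-0.001  0.002 -1.   ] j [ 0.82 -0.12 -0.91  1.93 -0.1   1.29  0.3 ] F [ 0.5 -0.6  0.3] w 1.0
shift [108.4  -0.    2.2]
3173 (array([419.2,  30.6]), array([54.9, 28. ]), 21.9) 0.12622189230811384
```

View pics/w6.png

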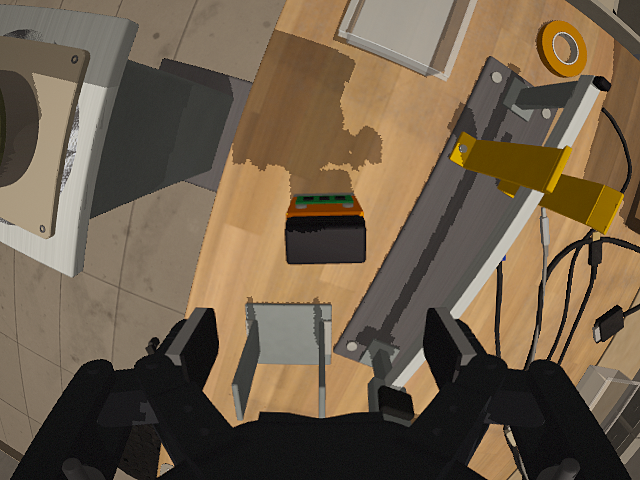

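```bash
python3 -m inch '[[[-1,0,0],[25,0,2],0],[[-1,0,0],[60,0,2],0],[[-1,0,0],[90,0,2],0],[[-1,0,0],[106,0,2],0],[[-1,0,0],[110,0,2],0],[[-1,0,0],[111,0,2],0.4],[[-1,0,0],[111,0,2],1],[[-1,0,0],[111,0,2],1],[[-1,0,0],[111,0,2],1],[[-1,0,0],[111,0,2],1]]' 50
python3 - <<'E'
from h import *
sh([.4193,.030,.0945])
c=camera('wrist');save('w7.png',c['pixels'])
c=camera('scene');save('s7.png',cv2.resize(c['pixels'][180:340,230:450],(770,560)))
E
```

```text
clock: 11.92
position: [0.4201, 0.0299, 0.0931]
ee_rot: [-0.129, 0.695, 0.13, 0.696]
ft_force: [-1.2, 0.1, 5.7]
grip_width: 0.639
t 11.93 tcp [0.4201 0.0299 0.0931] zaxis deg 21.17 downvec [ 0.001  0.002 -1.   ] j [ 0.79  0.05 -0.97  2.07  0.05  1.04  0.17] F [-1.2  0.1  5.7] w 0.639
shift [-1.4  0.4 -0.7]
```

View pics/w7.png

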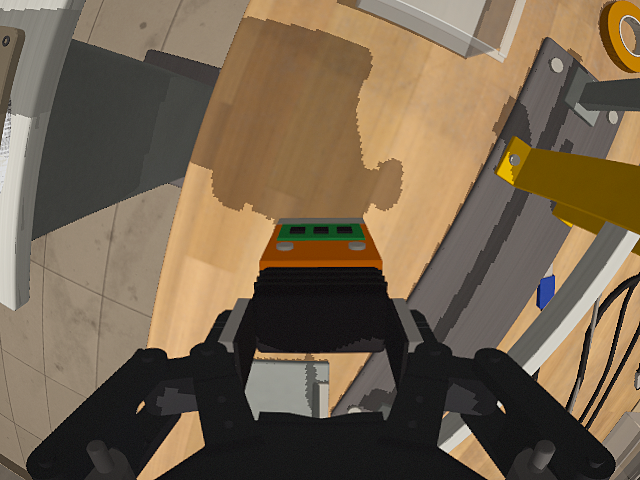

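View pics/s7.png

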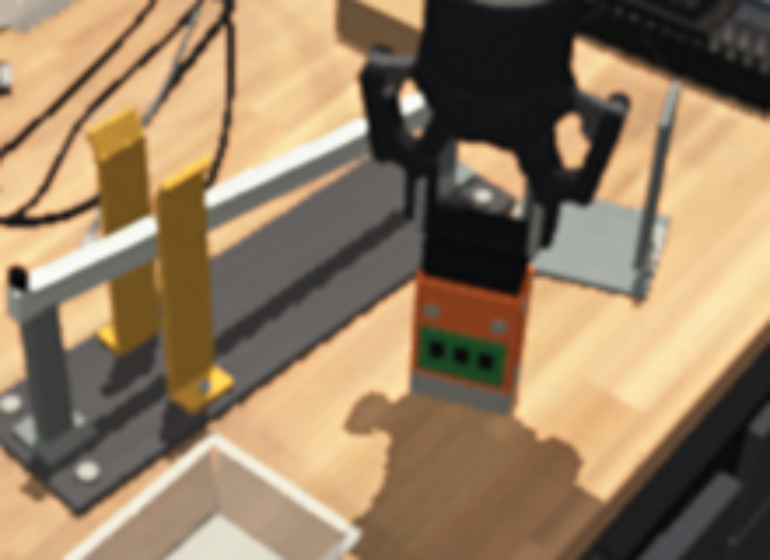

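```bash
python3 -m inch '[[[0,0,0],[-15,0,0],1],[[0,0,0],[-45,0,0],1],[[-5,0,0],[-85,0,0],1],[[-15,0,0],[-125,0,0],1],[[-25,0,0],[-160,0,0],1],[[-35,0,0],[-185,0,0],1],[[-45,0,0],[-190,0,0],1],[[-55,0,0],[-190,0,0],1],[[-63.4,0,0],[-190,0,0],1],[[-63.4,0,0],[-190,0,0],1]]' 60
python3 - <<'E'
from h import *
sh([.561,.136,.283])
q=np.concatenate([cloud(dict(np.load('pics/top0.npz'))).reshape(-1,3),cloud(dict(np.load('pics/scene0.npz'))).reshape(-1,3)])
for y0 in (0,.05,.1,.15,.2,.25):
    k=(abs(q[:,1]-y0)<.025)&(q[:,2]>.2)&(q[:,0]>.5); print(y0,k.sum(),q[k].min(0).round(3) if k.any() else '')
c=camera('wrist');save('w8.png',c['pixels']);np.savez('pics/w8.npz',**c)
E
```

```text
clock: 13.28
position: [0.4197, 0.0299, 0.284]
ee_rot: [-0.476, 0.522, 0.476, 0.524]
ft_force: [-0.3, 0.3, -2.6]
grip_width: 0.632
t 13.28 tcp [0.4197 0.0299 0.284 ] zaxis deg 84.55 downvec [ 0.002  0.002 -1.   ] j [ 0.73 -0.16 -0.79  1.8  -0.12  1.46  1.43] F [-0.3  0.3 -2.6] w 0.632
shift [   1.4 -130.6  119. ]
0 7464 [ 0.712 -0.025  0.2  ]
0.05 9756 [0.702 0.025 0.2  ]
0.1 10546 [0.691 0.075 0.2  ]
0.15 12338 [0.683 0.125 0.2  ]
0.2 3255 [0.854 0.175 0.2  ]
0.25 799 [0.847 0.225 0.2  ]
```

View pics/w8.png

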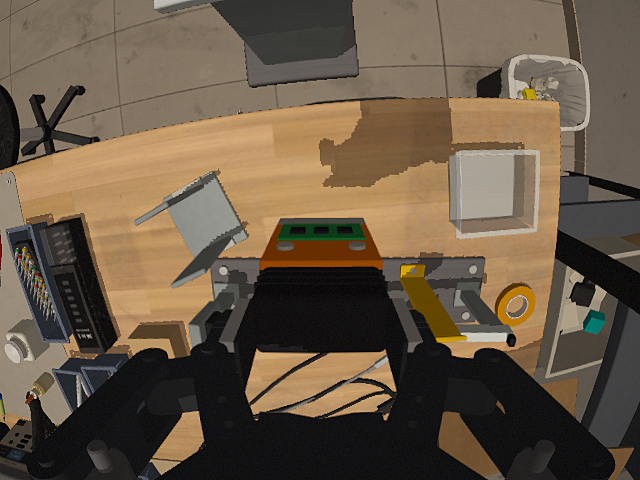

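```bash
python3 -m inch '[[[0,0,0],[-2,-25,22],1],[[0,-2,0],[-2,-55,48],1],[[0,-4,0],[-2,-85,74],1],[[0,-6,0],[-2,-110,96],1],[[0,-8,0],[-1,-126,110],1],[[0,-8,0],[0,-130.5,114],1],[[0,-8,0],[0,-130.5,114],1],[[0,-8,0],[0,-130.5,114],1]]' 60
python3 - <<'E'
from h import *
sh([.561,.1315,.284])
for n in ('scene','wrist','top'):
    c=camera(n);save(n+'9.png',c['pixels']);np.savez('pics/%s9.npz'%n,**c)
    if n=='scene': save('s9z.png',cv2.resize(c['pixels'][100:340,180:440],(780,720))[:600])
E
```

```text
clock: 14.32
position: [0.5603, 0.1304, 0.2846]
ee_rot: [-0.441, 0.485, 0.506, 0.56]
ft_force: [-0.5, -0.3, -2.1]
grip_width: 0.634
t 14.32 tcp [0.5603 0.1304 0.2846] zaxis deg 84.39 downvec [ 0.016  0.139 -0.99 ] j [ 0.55  0.28 -0.94  1.48  0.1   1.43  1.1 ] F [-0.5 -0.3 -2.1] w 0.634
shift [ 0.8 -0.6  1.1]
```

View pics/s9z.png

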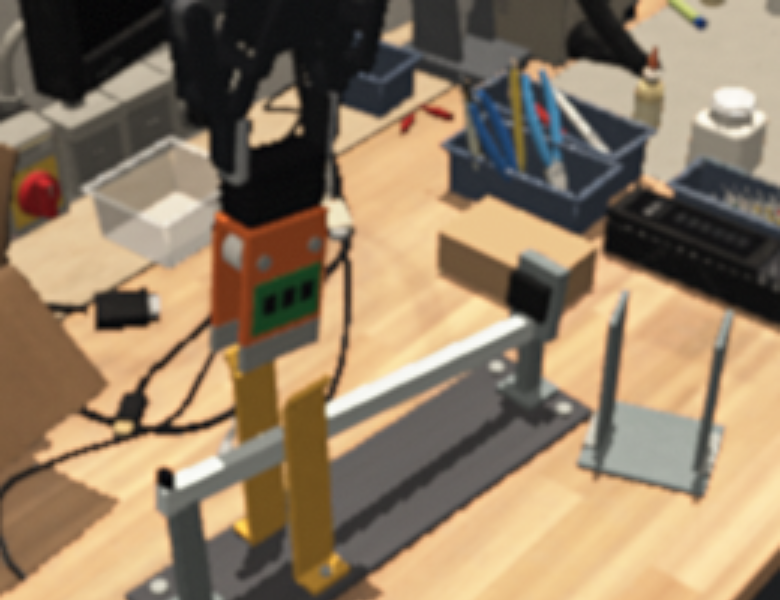

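View pics/wrist9.png

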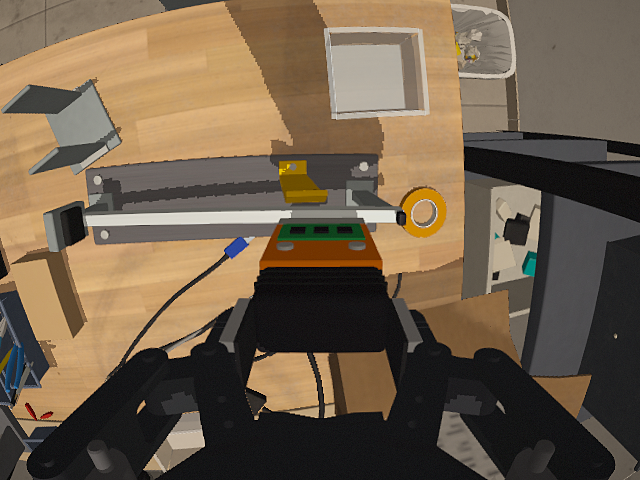

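View pics/top9.png

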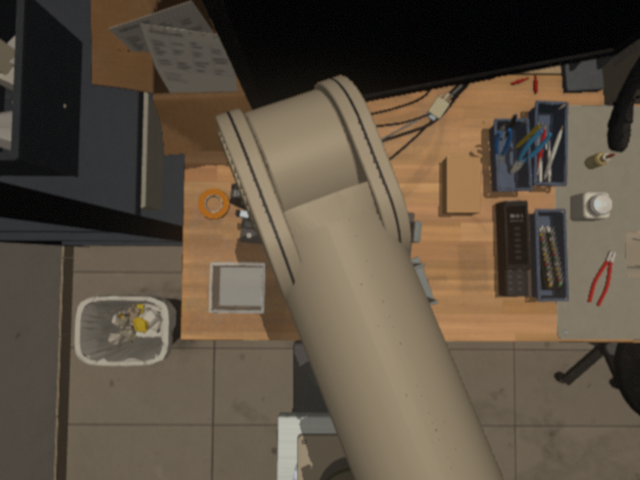

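The hanger is above the gate, and the elbow clears the monitor. Next I check its alignment with the track and gate in the wrist and scene clouds.

```bash
python3 - <<'E'
from h import *
o=readout.get_obs()
c=dict(np.load('pics/wrist9.npz'));W=wcloud(c);p=c['pixels'].astype(int)
m=(W[...,2]>.075)&(W[...,2]<.14)&(p.min(-1)>140)&(abs(W[...,0]-.555)<.04)&(W[...,1]>-.09)&(W[...,1]<.22)
q=W[m];A=np.c_[q[:,1],np.ones(len(q))]
ax=np.linalg.lstsq(A,q[:,0],rcond=None)[0];az=np.linalg.lstsq(A,q[:,2],rcond=None)[0]
y=(.118-az[1])/az[0];print('wrist bar',len(q),np.degrees(np.arctan2(-1,-ax[0])),az,'load',ax[0]*y+ax[1],y,'x@.136',ax[0]*.136+ax[1])
# top-lit width check
for y0 in (-.05,0,.05,.08):
    k=m&(abs(W[...,1]-y0)<.004);print(y0,np.percentile(W[k][:,0],[3,97]).round(4),np.round(W[k][:,2].mean(),4))
c=dict(np.load('pics/scene9.npz'));W=cloud(c);p=c['pixels'].astype(int)
m=(W[...,2]>.075)&(W[...,2]<.132)&(p.min(-1)>150)&(abs(W[...,0]-.555)<.04)&(W[...,1]>-.09)&(W[...,1]<.215)
# hanger front face (toward -x) and end face
org=(p[...,0]>p[...,2]+60)&(p[...,0]>p[...,1]+35)&(W[...,2]>.2)&(abs(W[...,0]-.56)<.06)&(abs(W[...,1]-.13)<.07)
print('orange',org.sum(),rect(W[org]),W[org].min(0).round(4),W[org].max(0).round(4))
yel=(W[...,2]>.05)&(W[...,2]<.155)&(p[...,0]>p[...,2]+60)&(abs(W[...,0]-.56)<.05)&(abs(W[...,1]-.135)<.05)
a=W[yel];n=np.array([np.cos(np.radians(-5.4)),np.sin(np.radians(-5.4))])
d=a[:,:2]@n; print('gate lateral', np.histogram(d,bins=np.arange(.51,.59,.004)))
print('hanger lateral', np.histogram(W[org][:,:2]@n,bins=np.arange(.51,.60,.004)))
print('tcp lat',o['position'][:2]@n)
E
```

```text
wrist bar 2787 -95.21698386652221 [0.14126642 0.09795084] load 0.5605928022589272 0.141924437638163 x@.136 0.5600518654563932
-0.05 [0.5375 0.5477] 0.0907
0 [0.542  0.5534] 0.0979
0.05 [0.5471 0.5581] 0.1052
0.08 [0.55   0.5614] 0.1092
orange 900 (array([558.4, 139.9]), array([71.1, 34.1]), 81.8) [0.539  0.1059 0.2002] [0.58   0.1745 0.2911]
gate lateral (array([  0, 105, 447,  15,   0,   0,   1,  10,   0,   0,   0,   0,   0,
        73, 304,  11,   0,   0,   0]), array([0.51 , 0.514, 0.518, 0.522, 0.526, 0.53 , 0.534, 0.538, 0.542,
       0.546, 0.55 , 0.554, 0.558, 0.562, 0.566, 0.57 , 0.574, 0.578,
       0.582, 0.586]))
hanger lateral (array([  0,   0,   0,   1, 435, 158,  15,   9,   8,  13,  37, 187,  37,
         0,   0,   0,   0,   0,   0,   0,   0,   0]), array([0.51 , 0.514, 0.518, 0.522, 0.526, 0.53 , 0.534, 0.538, 0.542,
       0.546, 0.55 , 0.554, 0.558, 0.562, 0.566, 0.57 , 0.574, 0.578,
       0.582, 0.586, 0.59 , 0.594, 0.598]))
tcp lat 0.5457013864662092
```

```bash
python3 - <<'E'
from h import *
for z in (.285,.22,.175,.158,.150): sh([.5602,.133,z])
E
```

```text
t 14.47 tcp [0.5605 0.1303 0.2846] zaxis deg 84.41 downvec [ 0.016  0.139 -0.99 ] j [ 0.55  0.28 -0.94  1.48  0.1   1.43  1.1 ] F [-1.3 -0.2 -2. ] w 0.634
shift [-0.1  0.5  2.7]
t 14.47 tcp [0.5605 0.1303 0.2846] zaxis deg 84.41 downvec [ 0.016  0.139 -0.99 ] j [ 0.55  0.28 -0.94  1.48  0.1   1.43  1.1 ] F [-1.3 -0.2 -2. ] w 0.634
shift [64.3  0.7 -6.5]
t 14.47 tcp [0.5605 0.1303 0.2846] zaxis deg 84.41 downvec [ 0.016  0.139 -0.99 ] j [ 0.55  0.28 -0.94  1.48  0.1   1.43  1.1 ] F [-1.3 -0.2 -2. ] w 0.634
shift [108.8   0.8 -12.8]
t 14.47 tcp [0.5605 0.1303 0.2846] zaxis deg 84.41 downvec [ 0.016  0.139 -0.99 ] j [ 0.55  0.28 -0.94  1.48  0.1   1.43  1.1 ] F [-1.3 -0.2 -2. ] w 0.634
shift [125.7   0.8 -15.2]
t 14.47 tcp [0.5605 0.1303 0.2846] zaxis deg 84.41 downvec [ 0.016  0.139 -0.99 ] j [ 0.55  0.28 -0.94  1.48  0.1   1.43  1.1 ] F [-1.3 -0.2 -2. ] w 0.634
shift [133.6   0.8 -16.3]
```

```bash
python3 -m inch '[[[0,0,0],[0,0.7,2.5],1],[[0,0,0],[15,0.7,0.5],1],[[0,0,0],[35,0.7,-2.3],1],[[0,0,0],[55,0.7,-5],1],[[0,0,0],[75,0.8,-8],1],[[0,0,0],[95,0.8,-11],1],[[0,0,0],[110,0.8,-13],1],[[0,0,0],[119,0.8,-14.3],1],[[0,0,0],[122,0.8,-14.7],1],[[0,0,0],[122,0.8,-14.7],1]]' 60
python3 - <<'E'
from h import *
sh([.5602,.133,.150])
c=camera('scene')
save('s10z.png',cv2.resize(c['pixels'][140:340,200:440],(720,600)))
E
```

```text
clock: 15.72
position: [0.5604, 0.133, 0.162]
ee_rot: [-0.441, 0.485, 0.506, 0.56]
ft_force: [-0.0, 0.4, -1.8]
grip_width: 0.632
t 15.72 tcp [0.5604 0.133  0.162 ] zaxis deg 84.4 downvec [ 0.016  0.139 -0.99 ] j [ 0.53  0.36 -0.91  1.67  0.17  1.19  1.07] F [-0.   0.4 -1.8] w 0.632
shift [11.9  0.2 -1.7]
```

View pics/s10z.png

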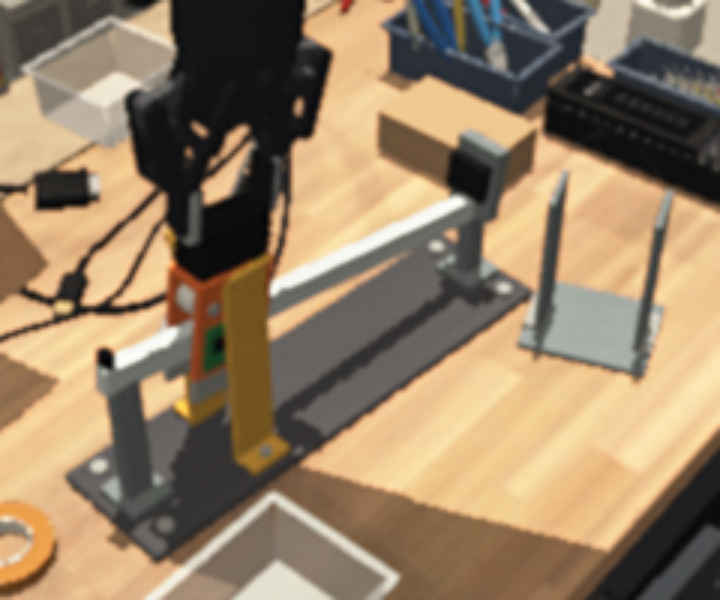

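```bash
python3 -m inch '[[[0,0,0],[4,0,-0.6],1],[[0,0,0],[8,0,-1.1],1],[[0,0,0],[10,0,-1.4],1],[[0,0,0],[11,0,-1.5],1],[[0,0,0],[11,0,-1.5],1]]' 60; python3 -c "
from h import *
sh([.5602,.133,.150])"
```

```text
clock: 16.4
position: [0.5606, 0.1332, 0.1513]
ee_rot: [-0.441, 0.485, 0.506, 0.56]
ft_force: [-0.9, -1.0, -0.9]
grip_width: 0.632
t 16.4 tcp [0.5606 0.1332 0.1513] zaxis deg 84.41 downvec [ 0.017  0.139 -0.99 ] j [ 0.52  0.37 -0.91  1.68  0.18  1.17  1.07] F [-0.9 -1.  -0.9] w 0.632
shift [ 1.2  0.4 -0.4]
```

```bash
python3 -m inch '[[[0,0,0],[1,0,-0.1],1],[[0,0,0],[1.5,0,-0.2],1],[[0,0,0],[1.5,0,-0.2],1]]' 60
```

```text
clock: 16.77
position: [0.5612, 0.1333, 0.151]
ee_rot: [-0.442, 0.484, 0.506, 0.561]
ft_force: [-3.3, -1.0, 9.3]
grip_width: 0.637
```

```bash
python3 -m inch '[[[0,0,0],[-0.5,0,0],0],[[0,0,0],[-1,0,0],0],[[0,0,0],[-5,0,0],0],[[0,0,0],[-40,0,0],0],[[0,0,0],[-90,0,0],0],[[0,0,0],[-130,0,0],0],[[0,0,0],[-140,0,0],0],[[0,0,0],[-140,0,0],0]]' 60
python3 - <<'E'
from h import *
sh([.5602,.133,.150])
c=camera('scene')
save('s11z.png',cv2.resize(c['pixels'][140:340,200:440],(720,600)))
E
```

```text
clock: 17.77
position: [0.5588, 0.1137, 0.2897]
ee_rot: [-0.442, 0.484, 0.506, 0.561]
ft_force: [0.0, -0.6, -0.0]
grip_width: 0.997
t 17.77 tcp [0.5588 0.1137 0.2897] zaxis deg 84.41 downvec [ 0.019  0.139 -0.99 ] j [ 0.59  0.26 -0.94  1.49  0.09  1.43  1.14] F [ 0.  -0.6 -0. ] w 0.997
shift [141.    1.2  -0.5]
```

View pics/s11z.png

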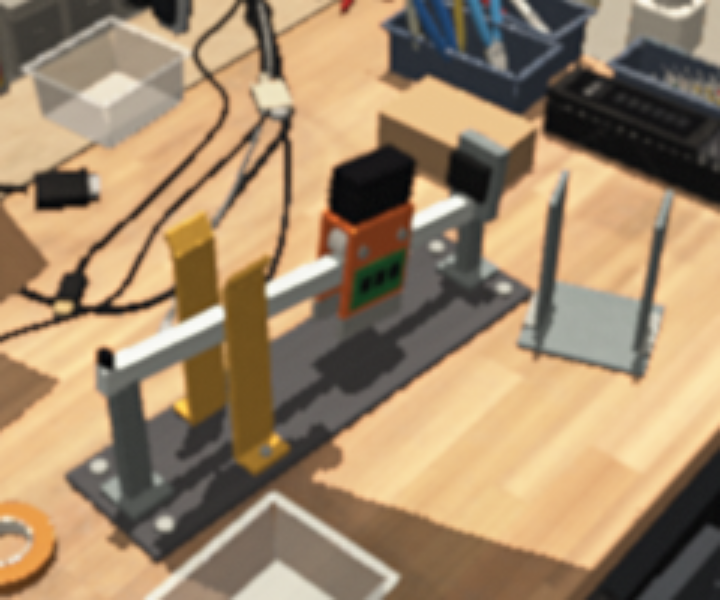

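The hanger is rolling down by itself. I'll let time pass holding the arm high, rising slightly.

```bash
python3 -m inch '[[[0,0,0],[-10,0,0],0],[[0,0,0],[-20,0,0],0],[[0,0,0],[-20,0,0],0],[[0,0,0],[-20,0,0],0],[[0,0,0],[-20,0,0],0],[[0,0,0],[-20,0,0],0],[[0,0,0],[-20,0,0],0],[[0,0,0],[-20,0,0],0],[[0,0,0],[-20,0,0],0],[[0,0,0],[-20,0,0],0]]' 60
cat > chk.py <<'E'
from h import *
import sys
sh([.56,.13,.15])
c=camera('scene');save(sys.argv[1],cv2.resize(c['pixels'][140:340,200:440],(720,600)))
W=cloud(c);p=c['pixels'].astype(int)
m=(abs(W[...,0]-.545)<.06)&(W[...,1]<.05)&(W[...,1]>-.12)
k=m&(W[...,2]>.1)&(W[...,2]<.2)&(p.max(-1)<75);print('black',k.sum(),rect(W[k]),np.median(W[k],axis=0).round(4))
k=m&(W[...,2]>.05)&(p[...,0]>p[...,2]+60)&(p[...,0]>p[...,1]+35);print('orange',k.sum(),rect(W[k]),W[k].min(0).round(4),W[k].max(0).round(4))
E
python3 chk.py s12.png; python3 chk.py s13.png
```

```text
clock: 19.08
position: [0.558, 0.111, 0.3085]
ee_rot: [-0.441, 0.485, 0.506, 0.56]
ft_force: [-0.3, 0.4, 0.2]
grip_width: 0.999
t 19.07 tcp [0.558  0.111  0.3085] zaxis deg 84.41 downvec [ 0.018  0.139 -0.99 ] j [ 0.59  0.26 -0.94  1.45  0.08  1.47  1.14] F [-0.3  0.4  0.2] w 0.999
shift [159.7   0.5  -3.3]
black 563 (array([534.9, -76.6]), array([82.7, 30.4]), 78.0) [ 0.529  -0.0619  0.1452]
orange 398 (array([543.9, -31. ]), array([157.3,  35.1]), 82.3) [ 0.5175 -0.1072  0.0512] [0.5613 0.0482 0.1552]
t 19.12 tcp [0.558  0.111  0.3086] zaxis deg 84.41 downvec [ 0.018  0.139 -0.99 ] j [ 0.59  0.26 -0.94  1.45  0.08  1.47  1.14] F [-0.9  0.5 -0.6] w 1.005
shift [159.7   0.5  -3.3]
black 564 (array([535.9, -75.8]), array([81.3, 30.2]), 80.4) [ 0.5288 -0.0618  0.1455]
orange 400 (array([543.1, -30.9]), array([154.2,  35.3]), 80.4) [ 0.5185 -0.1049  0.0503] [0.5607 0.0468 0.1531]
```

View pics/s13.png

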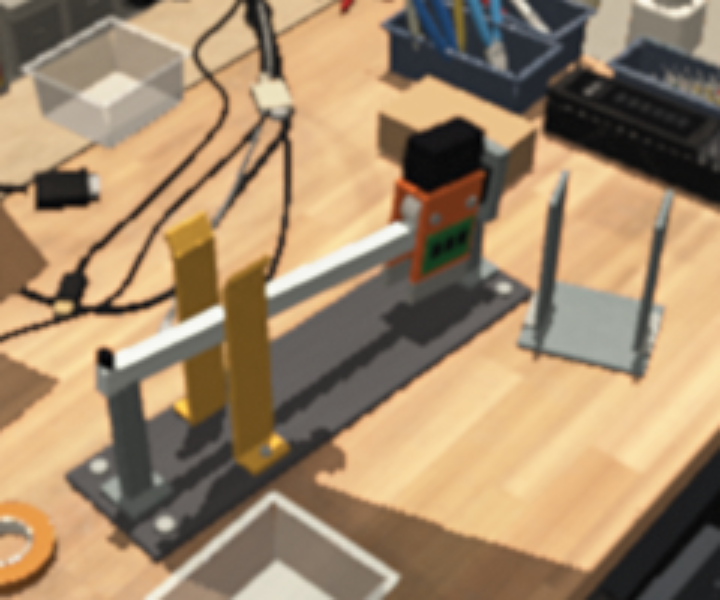

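The hanger is against the stop, at px (445,200) in the crop. One more second to settle, then the final check.

```bash
python3 -m inch '[[[0,0,0],[0,0,0],0],[[0,0,0],[0,0,0],0],[[0,0,0],[0,0,0],0],[[0,0,0],[0,0,0],0],[[0,0,0],[0,0,0],0],[[0,0,0],[0,0,0],0],[[0,0,0],[0,0,0],0],[[0,0,0],[0,0,0],0]]' 60
python3 chk.py s14.png
python3 - <<'E'
from h import *
a=cv2.imread('pics/s13.png').astype(int);b=cv2.imread('pics/s14.png').astype(int);print('maxdiff hanger area',abs(a-b)[110:300,380:500].max(),abs(a-b)[110:300,380:500].mean())
c=camera('scene');W=cloud(c);c0=dict(np.load('pics/scene0.npz'));W0=cloud(c0)
for n,(x,y,r,z) in dict(tub=(.425,.24,.08,.02),tape=(.602,.3,.05,.006),box=(.644,-.228,.08,.02)).items():
    for V in (W0,W):
        k=(abs(V[...,0]-x)<r)&(abs(V[...,1]-y)<r)&(V[...,2]>z)&(V[...,2]<.06);print(n,k.sum(),rect(V[k]))
E
```

```text
clock: 20.18
position: [0.558, 0.111, 0.3086]
ee_rot: [-0.441, 0.485, 0.506, 0.56]
ft_force: [0.2, 0.2, -0.1]
grip_width: 1.003
t 20.18 tcp [0.558  0.111  0.3086] zaxis deg 84.41 downvec [ 0.018  0.139 -0.99 ] j [ 0.59  0.26 -0.94  1.45  0.08  1.47  1.14] F [ 0.2  0.2 -0.1] w 1.003
shift [159.7   0.5  -3.3]
black 563 (array([535.2, -75.6]), array([81.3, 28.8]), 79.6) [ 0.529  -0.0618  0.1453]
orange 400 (array([542.8, -30.3]), array([153.3,  33.9]), 83.1) [ 0.5183 -0.1045  0.0507] [0.5594 0.0465 0.1518]
maxdiff hanger area 6 0.4915497076023392
tub 1922 (array([425.1, 242.2]), array([114. , 104.6]), 89.4)
tub 1924 (array([424.7, 242.2]), array([114. , 104.3]), 89.6)
tape 645 (array([601.4, 303. ]), array([64.5, 66.7]), 52.3)
tape 645 (array([601.3, 302.7]), array([65. , 66.1]), 58.0)
box 1214 (array([ 643. , -247.5]), array([158.7, 120.8]), 0.4)
box 1045 (array([ 644.3, -247.7]), array([157.6, 120.5]), 0.0)
```

```bash
python3 -c "
from workcell import manip
print(manip.hand_in())"
```

```text
the job is handed in; nothing more can be done
None
```

The hanger hangs on the track against the rubber stop, let go and at rest. The job was handed in at about 20 s of the 66 s allowed; `hand_in` gives no verdict.

- **First grip and stand:** I lifted the hanger straight out of the dock by the block's 28 mm width and stood it upright at about (0.42, 0.03). That is roughly 0.15 m from the dock. I then let go.
- **Second grip:** I took it again by the block's short ends. My first turn for this ran joint 7 to its limit (-2.59 of -2.6), so I turned the other way round instead. That cost about 2.5 s and touched nothing.
- **Loading:** I tilted it 8° to match the slope, lowered it between the gate uprights until it pressed on the track at about 10 N, opened the fingers and lifted away. It rolled down by itself.

**Last checks:**
- Two scene pictures about 1 s apart show no movement of the hanger.
- The gripper is open, well above everything, with about 0 N at the wrist.
- The tub and tape measure within 1 mm of where they started, and the box within about 1.5 mm, though the box reading also caught a neighbouring object.
- I judged contact with the bumper by eye. My cloud fit of the orange body at the stop also picked up other points, so I have no clean figure for the distance to `rail_stop`.
- Before loading, the three cameras disagreed by up to 7 mm on the loading place along the track. Across the track they agreed to about 1 mm.

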